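# Offer up the heavier pulley to its bracket

## Robot

A 6-joint arm with a two-finger parallel gripper is mounted at the origin on the work surface. World frame = base frame: x ahead of the robot, y to its left, z up, the work surface at z = 0. Lengths are in mm, angles in rad, forces in N, time in s.
With the tool pointing down it reaches from about 350 to 975 mm from the base axis. Payload 7.1 kg.
Tool frame: the origin (TCP) lies on the front face of the gripper's body, between the roots of the fingers; the fingertips stand 80 mm ahead of it and the grasp point (between the pads) lies 61 mm ahead of it (env.tips_ahead is the distance from the TCP to the fingertips, in mm); z points along the fingers, y is the direction in which the jaws open and shut (so a half turn about z gives the same grasp; the last joint's range is limited). The gripper opens to 88 mm and grips with 3 to 60 N. Pads are 20 mm wide; open, the fingers measure 115 mm over their backs; the gripper's body (75 mm by 178 mm) begins 61 mm behind the grasp point.
Start: joints at [-0.019, 0.423, 1.63, -0, 1.089, -0.019], TCP at [624.984, 0.026, 302.675] pointing down, gripper open.
Joint ranges: [-3, 3], [-0.9, 2.11], [0.09, 2.58], [-1.31, 4.45], [0.11, 2.69], [-2.54, 2.54]. Speed limits (rad/s): [2.39, 2.39, 3.01, 3.14, 3.14, 3.14].

## Interface

Orientations are given as a unit quaternion [x, y, z, w].
In Python, from station import env, set_gripper, viewer, workorder gives the robot as it stands. Calls block until the motion is done:
- env.reach(position, orientation): joint-space move of the TCP to a pose.
- env.move_l(position, rot=None, rate=150, f_stop=None): straight line of the TCP; rot=None keeps the orientation; rate is the mean speed in mm/s. With f_stop (N) it stops when the force on the tool has changed by that much, and returns True; else False.
- env.move_joints(angles): joint-space move.
- set_gripper(opening): finger opening in mm; the grip force is fixed at half the most; returns when the fingers have stopped.
- env.hold(seconds).
- env.ik(position, orientation): joint angles nearest the present ones, or None.
- env.read_state(): the state.
- viewer.camera(name): name is "scene" or "side" or "wrist"; returns the picture (480x640x3 uint8, blue, green, red); there is no depth.
- viewer.camera_params(name): a dict with "fx", "fy", "cx", "cy" (pixels), "pose" (4x4, takes a point from camera to world coordinates); the wrist camera has in their place "tool_from_camera" (4x4, takes a point from camera to tool coordinates, whose origin is the TCP and whose axes are the flange's). Camera axes: x right, y up, looking along -z (the intrinsics and any distortion apply to the point x, -y, -z); pixel columns grow to the right and rows downward; lengths in mm; the calibration is good to about 2 mm. A picture is of the moment at which its call begins: read the wrist's pose just before it. camera_params takes no time and is no camera call.
A pose or a line that the arm cannot do raises env.IKError and nothing moves.
- workorder.sign_off(): hands the job in, once; it reports no verdict.
The state is a dict: "time_s": time; "qpos": joint angles; "dq": joint speeds; "tau": joint torques, N m; "tool_pos": TCP position; "orientation": TCP orientation; "force": force on the tool from outside, world axes, zero at the start; "wrist_torque": the same for the moment, N m; "width": finger opening in mm.
Only numpy, scipy, OpenCV 4.12 (cv2) and the standard library are available. Lean on these libraries where they do the work, as an engineer would, in place of code of your own. Each camera call takes 0.05 s, during which the arm holds its last target.

## Task

The two blue rope pulleys on the peg rack look alike under their paint, but one is cast iron and the other aluminium: take each one right off its peg in turn, hanging it back before you take the other, and judge by its weight in the grip which is the heavier. Leave the lighter one hanging on a peg and offer up the heavier one between the two cheeks of the grey bracket, its bore in line with the cheeks' pin holes so that the 12 mm pin could be pushed straight through. Finish while still holding it there in the grip, clear of the bracket, and leave everything else on the bench as it lies.

Things in the scene. Friction and masses are not known exactly. Their poses are not given: they have to be found in the camera images.
- pulley_1_center (a point): Centre (mid-bore) of one of two like blue rope pulleys: 110 mm across, 20 mm wide along its axle (x axis), 28 mm bore with a brass-coloured bush. The flat rim sides, radius 41 to 55 mm, can be pinched across the 20 mm width from above. Starts hanging still on either peg, axle along the peg. The pulleys' weights (0.2 to 0.9 kg) differ by at least 0.2 kg.
- pulley_2_center (a point): Centre (mid-bore) of one of two like blue rope pulleys: 110 mm across, 20 mm wide along its axle (x axis), 28 mm bore with a brass-coloured bush. The flat rim sides, radius 41 to 55 mm, can be pinched across the 20 mm width from above. Starts hanging still on either peg, axle along the peg. The pulleys' weights (0.2 to 0.9 kg) differ by at least 0.2 kg.
- pulley_1: The whole pulley of point pulley_1_center (same point and axes).
- pulley_2: The same pulley as point pulley_2_center (same point and axes).
- rack: Fixed peg rack: grey rail 290 mm long on two uprights 260 mm apart, rail top 146 mm above the bench, with two steel pegs sticking out level toward -x (the robot's side). Origin on the bench under the rail's middle; x away from the robot, y to the left along the rail, z up. Its highest points are the upturned peg tips, 149 mm.
- peg_left (a point): Left peg: level, 8 mm thick. This point is on its axis, 140 mm above the bench, 40 mm out from the rail; axes as the rack's. The peg ends 44 mm farther out (-x), tip turned up 5 mm above its top. A hung pulley's centre is 10 mm below the axis; with its centre 2.5 mm above the axis (give or take 7) it can pass the tip along x, and is off once its centre is 55 mm from this point.
- peg_right (a point): The right peg, the same, 150 mm to the right (-y) of the left one along the rail.
- bracket: Fixed grey upright bracket: base plate 130 x 130 x 12 mm, two round-topped cheeks (8 mm thick, 34 mm wide, with a foot 70 mm wide up to 33 mm high) 34 mm apart inside, tops 102 mm above the bench, each with a 12 mm pin hole. Origin on the bench under its middle; x runs from cheek to cheek (along the pin), z up.
- bracket_pin (a point): Middle of the line through the two pin holes, half-way between the cheeks, 85 mm above the bench and 73 mm above the base plate; x runs along the pin holes. A pulley whose centre is here, axle along x, has 7 mm free on each side and 18 mm beneath.
- torch: Chrome torch lying on the bench, 160 mm long along its x, 44 mm thick at the head. Bystander.
- cone_cap_1: Orange plastic cone cap, 72 mm wide, 64 mm high, origin under its middle. Bystander.
- cone_cap_2: The other orange cone cap, the same. Bystander.
- pawl: Brass ratchet pawl lying flat, about 105 x 36 x 14 mm. Bystander.
- clevis_pin: Steel clevis pin lying on the bench, 12 mm thick, 78 mm long. Bystander.
- grease_tin: Red tin, 72 mm wide, 62 mm high. Bystander.
- windlass: Black iron lock windlass (cranked handle) lying flat, about 220 x 130 mm, 26 mm high. Bystander.
Things that resemble listed ones, but are neither listed nor needed, are in the scene too. Leave any orange or pink look-alike of the pulley_1 alone. What is shaped like the pulley_2 but purple is not meant.

How it is judged (in metres and radians):
On the way, in this order (a step that is already met when the one before it is completed fails the run):
1. the lighter pulley is taken off its peg and held up in the grip (centre at least 55 mm from both peg points, 80 mm above the bench) while the heavier hangs on the rack (((contact force between pulley_1 and the fingers above 1 N and contact force between pulley_1 and rack below 0.1 N and height (world z) of pulley_1_center above 0.08 m and distance between pulley_1_center and peg_left above 0.055 m and distance between pulley_1_center and peg_right above 0.055 m and contact force between pulley_2 and rack above 4.7 N) or (contact force between pulley_2 and the fingers above 1 N and contact force between pulley_2 and rack below 0.1 N and height (world z) of pulley_2_center above 0.08 m and distance between pulley_2_center and peg_left above 0.055 m and distance between pulley_2_center and peg_right above 0.055 m and contact force between pulley_1 and rack above 4.7 N))), for 0.3 s.
2. after that the heavier pulley (for the first time or again) is taken off and held up in the same way while the lighter hangs on the rack (((contact force between pulley_1 and the fingers above 1 N and contact force between pulley_1 and rack below 0.1 N and height (world z) of pulley_1_center above 0.08 m and distance between pulley_1_center and peg_left above 0.055 m and distance between pulley_1_center and peg_right above 0.055 m and contact force between pulley_2 and rack between 1 and 4.7 N) or (contact force between pulley_2 and the fingers above 1 N and contact force between pulley_2 and rack below 0.1 N and height (world z) of pulley_2_center above 0.08 m and distance between pulley_2_center and peg_left above 0.055 m and distance between pulley_2_center and peg_right above 0.055 m and contact force between pulley_1 and rack between 1 and 4.7 N))), for 0.3 s.
At the end, for the whole second after the job is handed in: Heavier pulley in the grip, centre within 8 mm of the middle of the bracket's pin line along each axis, axle within 0.2 rad of it, at rest, under 2 N on the bracket, off the rack; the lighter (2.5 to 3.6 N; the heavier is over 6 N) hangs at rest on either peg, let go (((contact force between pulley_1 and the fingers above 1 N and contact force between pulley_1 and bracket below 2 N and contact force between pulley_1 and rack below 0.1 N and x of pulley_1_center in the frame of bracket_pin between -0.008 and 0.008 m and y of pulley_1_center in the frame of bracket_pin between -0.008 and 0.008 m and z of pulley_1_center in the frame of bracket_pin between -0.008 and 0.008 m and angle between the x axis of pulley_1_center and the x axis of bracket_pin, either way round below 0.2 rad and linear speed of each of pulley_1, pulley_2 below 0.05 m/s and ((x of pulley_2_center in the frame of peg_left between -0.035 and 0.035 m and y of pulley_2_center in the frame of peg_left between -0.015 and 0.015 m and z of pulley_2_center in the frame of peg_left between -0.02 and -0.003 m) or (x of pulley_2_center in the frame of peg_right between -0.035 and 0.035 m and y of pulley_2_center in the frame of peg_right between -0.015 and 0.015 m and z of pulley_2_center in the frame of peg_right between -0.02 and -0.003 m)) and contact force between pulley_2 and rack between 1 and 4.7 N and contact force between pulley_2 and the fingers below 0.1 N) or (contact force between pulley_2 and the fingers above 1 N and contact force between pulley_2 and bracket below 2 N and contact force between pulley_2 and rack below 0.1 N and x of pulley_2_center in the frame of bracket_pin between -0.008 and 0.008 m and y of pulley_2_center in the frame of bracket_pin between -0.008 and 0.008 m and z of pulley_2_center in the frame of bracket_pin between -0.008 and 0.008 m and angle between the x axis of pulley_2_center and the x axis of bracket_pin, either way round below 0.2 rad and linear speed of each of pulley_2, pulley_1 below 0.05 m/s and ((x of pulley_1_center in the frame of peg_left between -0.035 and 0.035 m and y of pulley_1_center in the frame of peg_left between -0.015 and 0.015 m and z of pulley_1_center in the frame of peg_left between -0.02 and -0.003 m) or (x of pulley_1_center in the frame of peg_right between -0.035 and 0.035 m and y of pulley_1_center in the frame of peg_right between -0.015 and 0.015 m and z of pulley_1_center in the frame of peg_right between -0.02 and -0.003 m)) and contact force between pulley_1 and rack between 1 and 4.7 N and contact force between pulley_1 and the fingers below 0.1 N))); the arm keeps its last pose, push and grip.
It fails at once if the torch, a cone cap, the pawl, the clevis pin, the grease tin or the windlass is shifted by more than 30 mm (distance of any of torch, cone_cap_1, cone_cap_2, pawl, clevis_pin, grease_tin, windlass from where it was at the start of the episode above 0.03 m).
It also fails if it takes over 67 s, if anything falls off the work surface, if the arm or the gripper's body presses on something with over 40 N, if the wrist force passes 120 N, or if a joint passes its speed limit or range.

## Working session

There is one attempt and no reset: what is moved stays moved. The work goes in short steps, each a Python script; the robot and the scene stay as the last script left them, time stands still between calls to the robot, and variables do not carry over. Pictures are saved under pics/ and viewed, and the job is handed in when it is done.

```bash
ls; mkdir -p pics
python3 - <<'E'
from station import env,set_gripper,viewer,workorder
import cv2,numpy as np
for n in ("scene","side","wrist"):
    cv2.imwrite(f"pics/{n}0.png",viewer.camera(n))
    p=viewer.camera_params(n); print(n,{k:np.round(v,3).tolist() for k,v in p.items()})
s=env.read_state();print({k:np.round(v,3).tolist() for k,v in s.items()})
E
```

```text
pics
scene {'fx': 553.601, 'fy': 553.601, 'cx': 326.168, 'cy': 249.55, 'pose': [[-0.78, -0.389, 0.491, 1232.883], [0.626, -0.462, 0.628, 902.194], [-0.017, 0.797, 0.604, 967.772], [0.0, 0.0, 0.0, 1.0]]}
side {'fx': 554.398, 'fy': 554.398, 'cx': 327.001, 'cy': 238.036, 'pose': [[-0.88, 0.315, -0.354, 105.933], [-0.474, -0.586, 0.657, 837.06], [-0.001, 0.746, 0.666, 950.873], [0.0, 0.0, 0.0, 1.0]]}
wrist {'fx': 391.404, 'fy': 391.404, 'cx': 323.064, 'cy': 244.191, 'tool_from_camera': [[-0.001, 0.963, 0.27, 74.286], [1.0, 0.001, -0.0, -1.019], [-0.001, 0.27, -0.963, -83.349], [0.0, 0.0, 0.0, 1.0]]}
{'time_s': 0.15, 'qpos': [-0.019, 0.424, 1.63, 0.0, 1.089, -0.019], 'dq': [0.0, -0.003, -0.002, -0.001, -0.001, 0.0], 'tau': [0.001, -54.498, -27.392, 0.065, 0.02, -0.0], 'tool_pos': [624.697, 0.023, 302.081], 'orientation': [0.707, 0.707, -0.0, -0.0], 'force': [0.558, 1.326, -0.112], 'wrist_torque': [-0.056, -0.026, -0.013], 'width': 87.65}
```

View pics/scene0.png

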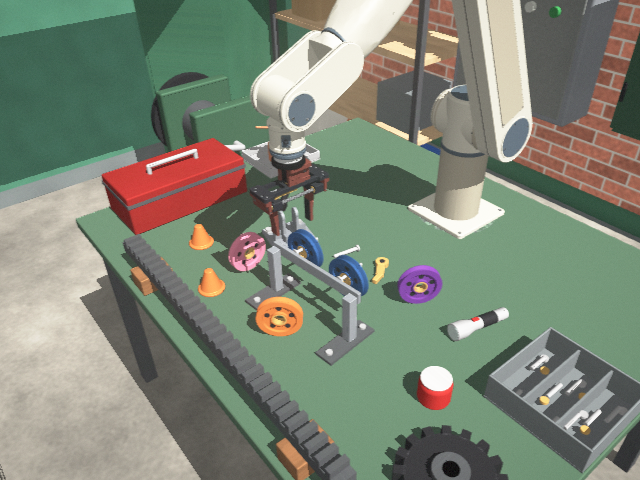

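View pics/side0.png

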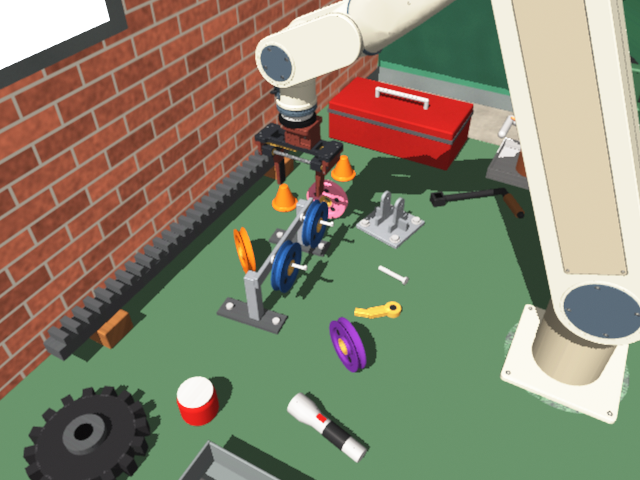

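View pics/wrist0.png

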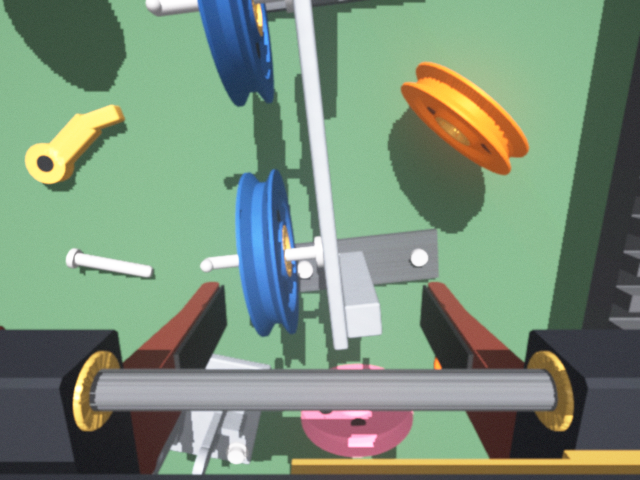

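Run:
```python
import cv2
a=cv2.imread("pics/scene0.png")[190:370,200:440]; cv2.imwrite("pics/scene0c.png",cv2.resize(a,None,fx=3.3,fy=3.3,interpolation=cv2.INTER_CUBIC))
a=cv2.imread("pics/side0.png")[170:340,210:440]; cv2.imwrite("pics/side0c.png",cv2.resize(a,None,fx=3.4,fy=3.4,interpolation=cv2.INTER_CUBIC))
```

```text
(no output)
```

View pics/scene0c.png

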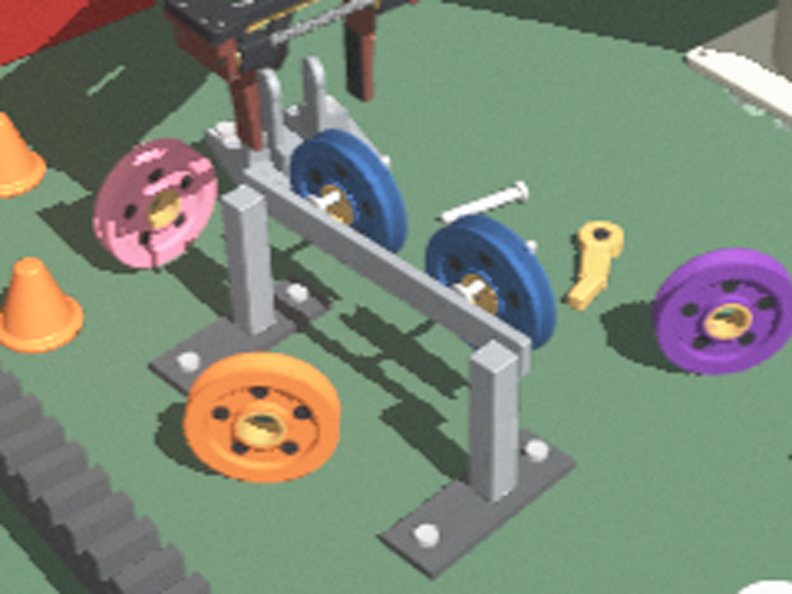

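View pics/side0c.png

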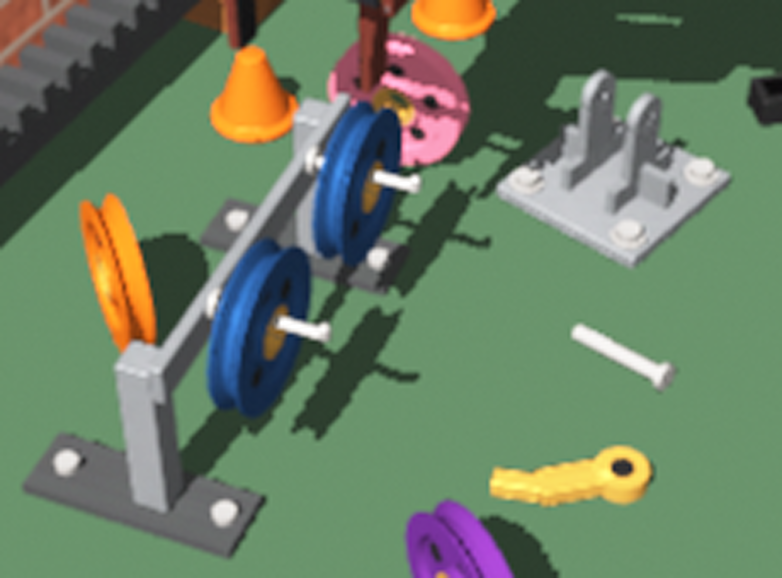

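```bash
cat > h.py <<'E'
from station import env,set_gripper,viewer,workorder
import cv2,numpy as np
from scipy.spatial.transform import Rotation as R
def campose(n,st=None):
    p=viewer.camera_params(n)
    if n!="wrist": return p,np.array(p["pose"])
    T=np.eye(4);T[:3,:3]=R.from_quat(st["orientation"]).as_matrix();T[:3,3]=st["tool_pos"]
    return p,T@np.array(p["tool_from_camera"])
def ray(n,u,v,st=None):
    p,T=campose(n,st)
    d=T[:3,:3]@np.array([(u-p["cx"])/p["fx"],-(v-p["cy"])/p["fy"],-1]);return T[:3,3],d
def onz(n,u,v,z,st=None):
    o,d=ray(n,u,v,st);return o+d*(z-o[2])/d[2]
def proj(n,X,st=None):
    p,T=campose(n,st);c=np.linalg.inv(T)@np.append(X,1);return p["cx"]+p["fx"]*c[0]/-c[2],p["cy"]+p["fy"]*c[1]/c[2]
E
python3 - <<'E'
from h import *
np.set_printoptions(precision=1,suppress=True)
s=lambda x,y:(210+x/3.4,170+y/3.4)
c=lambda x,y:(200+x/3.3,190+y/3.3)
st=dict(tool_pos=[624.7,0,302.1],orientation=[.7071,.7071,0,0])
print("tips side",onz("side",*s(416,184),145),onz("side",*s(323,332),145))
print("tip wrist R",onz("wrist",207,265,145,st),"L",onz("wrist",152,5,145,st))
print("rail end wrist",onz("wrist",341,347,146,st))
for p in [(500,188),(632,263),(730,180)]: print("base",onz("side",*s(*p),12))
for p in [(602,72),(647,97)]: print("top",onz("side",*s(*p),102))
print("rail scene",onz("scene",*c(250,172),146),onz("scene",*c(528,345),146))
for nm,p in dict(tin=(437,375),torch1=(450,330),torch2=(507,312),cone1=(201,246),cone2=(211,291),pawl=(380,268),pin=(347,250),purple=(420,285)).items(): print(nm,onz("scene",*p,5))
E
```

```text
tips side [546.7  -5.2 145. ] [531.4 144.  145. ]
tip wrist R [548.6  -7.2 145. ] L [530.7 142.1 145. ]
rail end wrist [636.  -66.2 146. ]
base [ 560.4 -170.6   12. ]
base [ 437.7 -140.1   12. ]
base [ 408.2 -263.2   12. ]
top [ 508.3 -230.3  102. ]
top [ 466.9 -218.   102. ]
rail scene [642.1 -58.3 146. ] [610.6 224.4 146. ]
tin [549.8 415.7   5. ]
torch1 [422.6 342.    5. ]
torch2 [266.7 390.7   5. ]
cone1 [ 719.4 -348.6    5. ]
cone2 [ 795.6 -153.9    5. ]
pawl [389.2  61.5   5. ]
pin [405.4 -59.2   5. ]
purple [357.2 181.4   5. ]
```

```bash
cat >> h.py <<'E'
R0=R.from_quat([.70710678,.70710678,0,0])
def q(yaw): return (R.from_euler('z',yaw)*R0).as_quat()
E
python3 - <<'E'
from h import *
env.reach([485,-265,330],q(-0.244))
env.hold(0.3)
s=env.read_state();im=viewer.camera("wrist");cv2.imwrite("pics/w_br.png",im);np.save("st_br.npy",s,allow_pickle=True)
print(s["tool_pos"],s["time_s"],s["force"],s["qpos"])
env.reach([575,60,360],q(0.11));env.hold(0.3)
s=env.read_state();im=viewer.camera("wrist");cv2.imwrite("pics/w_rk.png",im);np.save("st_rk.npy",s,allow_pickle=True)
print(s["tool_pos"],s["time_s"],s["force"],s["qpos"])
E
```

```text
[ 485.49182485 -264.34244543  329.85818933] 1.6 [ 0.76781386  0.10462838 -0.38919139] [-5.20156238e-01  2.85802952e-01  1.76625479e+00  7.93210314e-05
  1.08969304e+00 -2.77515928e-01]
[575.0407853   59.17686339 359.95550427] 3.225 [ 0.72288144  0.13151541 -0.03276315] [ 8.19768218e-02  2.92929552e-01  1.68196001e+00 -4.30999434e-05
  1.16678298e+00 -2.66420594e-02]
```

View pics/w_br.png

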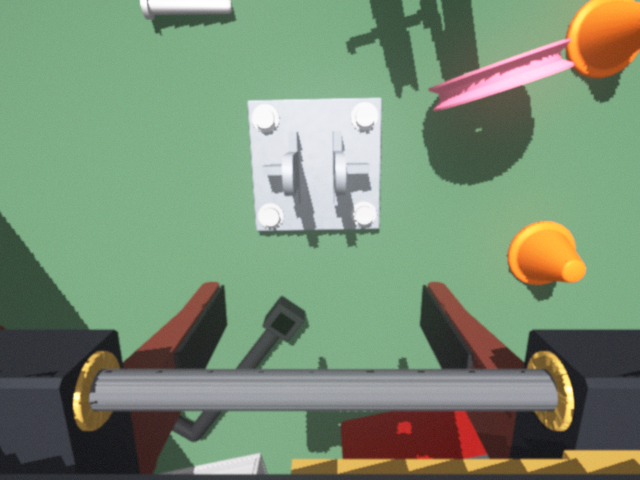

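View pics/w_rk.png

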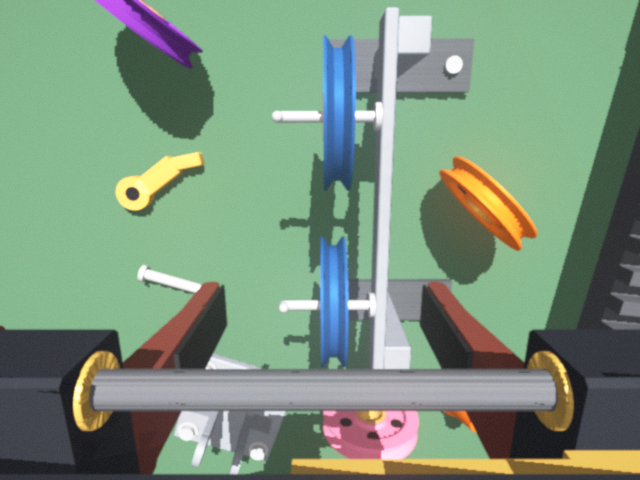

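Run:
```python
import cv2
a=cv2.imread("pics/w_br.png")[85:245,235:395]; b=cv2.imread("pics/w_rk.png")[0:380,260:410]
cv2.imwrite("pics/w_brc.png",cv2.resize(a,(592,592),interpolation=cv2.INTER_CUBIC))
cv2.imwrite("pics/w_rkc1.png",cv2.resize(b[20:200],(500,600),interpolation=cv2.INTER_CUBIC))
cv2.imwrite("pics/w_rkc2.png",cv2.resize(b[200:380],(500,600),interpolation=cv2.INTER_CUBIC))
```

```text
(no output)
```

View pics/w_brc.png

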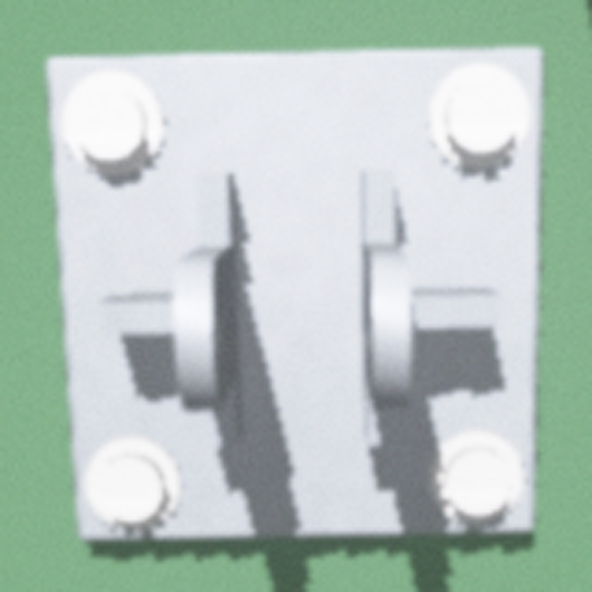

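View pics/w_rkc1.png

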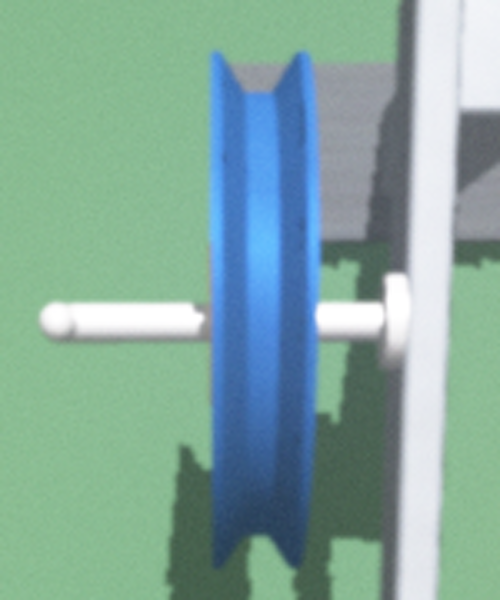

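View pics/w_rkc2.png

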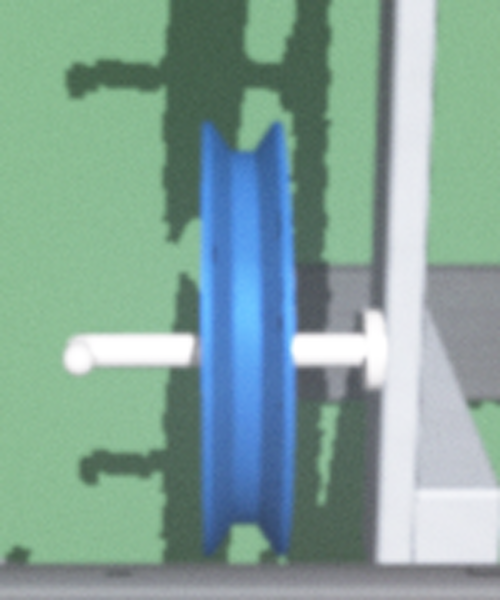

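Run:
```python
from h import *
np.set_printoptions(precision=1,suppress=True)
st=np.load("st_rk.npy",allow_pickle=True).item(); sb=np.load("st_br.npy",allow_pickle=True).item()
L=lambda x,y,z:onz("wrist",260+x*.3,20+y*.3,z,st)[:2]
Rr=lambda x,y,z:onz("wrist",260+x*.3,200+y*.3,z,st)[:2]
B=lambda x,y,z:onz("wrist",235+x/3.7,85+y/3.7,z,sb)[:2]
tl,tr=L(57,320,147),Rr(78,357,147)
print("tips",tl,tr,np.linalg.norm(tl-tr)); d=tl-tr;print("yaw",np.arctan2(-d[0],d[1]))
print("peg axis pts L",L(140,320,142),"root",L(350,320,142))
print("peg axis pts R",Rr(140,351,142),"root",Rr(330,349,142))
print("pulL",L(213,52,133),L(304,52,133),L(215,568,133),L(300,568,133))
print("pulR",Rr(208,122,133),Rr(278,122,133),Rr(207,555,133),Rr(283,555,133))
# rail top
p1,p2=L(440,0,146),Rr(432,160,146);d=p1-p2;print("rail",p1,p2,np.arctan2(-d[0],d[1]))
c=[B(48,60,12),B(541,49,12),B(80,540,12),B(533,533,12)];print("corners",np.array(c),np.mean(c,0))
print([np.linalg.norm(c[i]-c[j]) for i,j in((0,1),(2,3),(0,2),(1,3))])
v=c[1]-c[0]+c[3]-c[2];w=c[0]-c[2]+c[1]-c[3];print("yaw",np.arctan2(v[1],v[0]),np.arctan2(-w[0],w[1]))
print("nuts",np.mean([B(104,132,17),B(481,118,17),B(126,489,17),B(478,480,17)],0))
print("cheek tops",B(195,315,102),B(391,315,102),np.linalg.norm(B(195,315,102)-B(391,315,102)))
print("gap edges",B(216,315,100),B(371,315,100))
```

```text
tips [531.9 142.1] [548.5  -6.7] 149.68422564496728
yaw 0.11074520742569188
peg axis pts L [549.5 144.2] root [595.3 149.1]
peg axis pts R [563.5  -5.8] root [610.8  -0.1]
pulL [559.5 200.7] [578.9 202.8] [571.9  90.6] [592.   92.7]
pulR [574.3  52.7] [591.4  54.6] [587.  -67.7] [607.5 -65.5]
rail [604.7 212.4] [627.8  52.6] 0.14370342536735242
corners [[ 439.7 -144.6]
 [ 565.1 -173. ]
 [ 411.  -270.3]
 [ 536.7 -299.4]] [ 488.1 -221.8]
[np.float64(128.58639023816653), np.float64(129.06283745118773), np.float64(128.90727244280086), np.float64(129.58659784747957)]
yaw -0.22507026060017649 -0.22271935387786096
nuts [ 487.1 -222.4]
cheek tops [ 469.1 -211.5] [ 509.5 -221.5] 41.541315306547446
gap edges [ 473.3 -212.7] [ 505.4 -220.7]
```

```bash
cat >> h.py <<'E'
YR=0.111; XR=np.array([np.cos(YR),np.sin(YR),0])
PUL=dict(L=np.array([575.3,146.8,0]),R=np.array([590.7,-2.2,0]))
BR=np.array([488.,-222.,0]); YB=-0.223
def force(n=8):
    f=[]
    for _ in range(n): env.hold(0.04); f.append(env.read_state()["force"])
    return np.mean(f,0)
def rep(t=""):
    s=env.read_state(); print(t,round(s["time_s"],2),np.round(s["tool_pos"],1),"F",np.round(s["force"],2),"T",np.round(s["wrist_torque"],2),"w",round(float(s["width"]),1))
def shot(n,f): cv2.imwrite(f"pics/{f}.png",viewer.camera(n))
E
python3 - <<'E'
from h import *
p=PUL["L"]
env.reach(p+[0,0,300],q(YR)); rep("above")
print(env.move_l(p+[0,0,245],rate=80,f_stop=8)); rep("down")
f0=force(5); print("base",f0)
shot("wrist","gL")
set_gripper(10); rep("closed")
shot("wrist","gL2")
E
```

```text
above 3.77 [575.2 147.2 299.6] F [-0.63 -0.4   0.15] T [0.   0.03 0.01] w 87.7
False
down 4.61 [575.6 146.9 245.2] F [-0.3  -0.02 -0.1 ] T [ 0.    0.02 -0.02] w 88.2
base [ 0.07595917 -0.2325138   0.1194228 ]
closed 5.92 [575.3 146.8 245. ] F [ 0.55  0.28 -0.23] T [ 0.01 -0.04  0.  ] w 20.0
```

View pics/gL2.png

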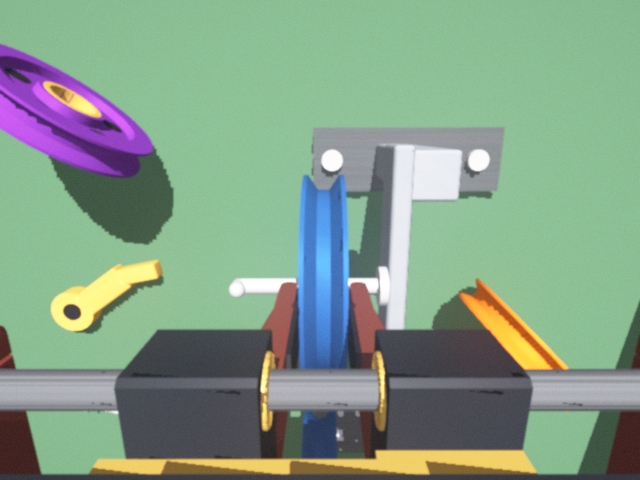

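The wrist picture shows the left blue pulley (around (325,280)) pinched at 20.0 mm between the pads, with the peg tip at (237,288). Next I lift it 12.5 mm and draw it off.

Run:
```python
from h import *
p=PUL["L"]
env.move_l(p+[0,0,257.5],rate=40); env.hold(0.2); rep("lifted")
print(env.move_l(p-80*XR+[0,0,257.5],rate=90,f_stop=8)); env.hold(0.3); rep("off")
print("F",force(12)); rep()
shot("side","oL"); shot("scene","oLs")
```

```text
lifted 6.63 [575.2 146.8 257.3] F [ 0.51 -0.3  -3.67] T [-0.   -0.03 -0.02] w 19.8
False
off 7.97 [496.  137.9 257.4] F [-0.08  0.81 -3.22] T [ 0.02 -0.02  0.08] w 19.8
F [ 0.02224031  0.09503234 -3.34957721]
 8.47 [495.8 138.  257.5] F [ 0.18  0.16 -3.4 ] T [ 0.01 -0.   -0.05] w 19.7
```

View pics/oL.png

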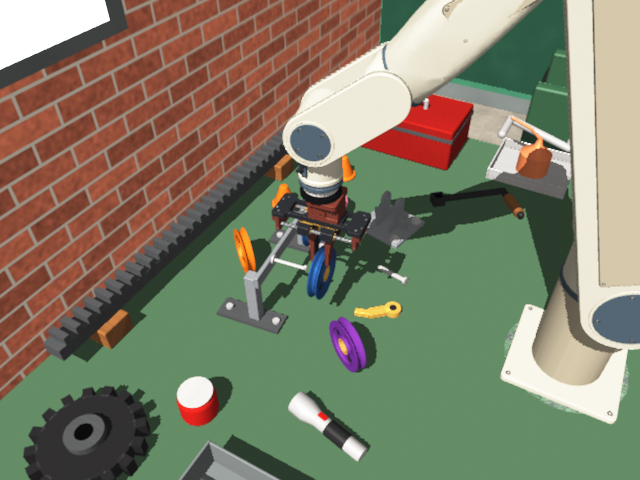

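The pulley at (320,270) is clear of the empty left peg at (290,264). It weighs 3.35 N, inside the lighter one's 2.5–3.6 N range. I'll hang it back now, then weigh the other to confirm.

```bash
python3 - <<'E'
from h import *
p=PUL["L"]
print(env.move_l(p+[0,0,257.5],rate=90,f_stop=8)); env.hold(0.2); rep("on")
print(env.move_l(p+[0,0,245.3],rate=40,f_stop=6)); env.hold(0.2);rep("lowered")
set_gripper(88); rep("open")
env.move_l(p+[0,0,300],rate=120)
shot("wrist","hL")
p=PUL["R"]
env.reach(p+[0,0,300],q(YR)); shot("wrist","aR"); shot("side","hLs")
print(env.move_l(p+[0,0,245],rate=80,f_stop=8)); print("base",force(5))
set_gripper(10); rep("closed"); shot("wrist","gR")
E
python3 -c "
import cv2,numpy as np
a=[cv2.resize(cv2.imread('pics/%s.png'%n),(400,300)) for n in('hL','aR','hLs','gR')]
cv2.imwrite('pics/m1.png',np.vstack([np.hstack(a[:2]),np.hstack(a[2:])]))"
```

```text
False
on 9.82 [574.9 146.8 257.6] F [-0.21  0.43 -3.92] T [0.02 0.01 0.01] w 19.6
True
lowered 10.38 [575.2 146.8 244.9] F [-0.75  0.24  4.47] T [-0.03  0.06 -0.01] w 19.6
open 11.52 [574.5 146.6 244.1] F [ 0.99 -0.29  0.56] T [-0.04 -0.02 -0.  ] w 87.7
False
base [-0.0310325   0.16778968 -0.22294925]
closed 15.03 [590.4  -2.2 245. ] F [-1.28  0.25  1.72] T [-0.05  0.39  0.02] w 19.6
```

View pics/m1.png

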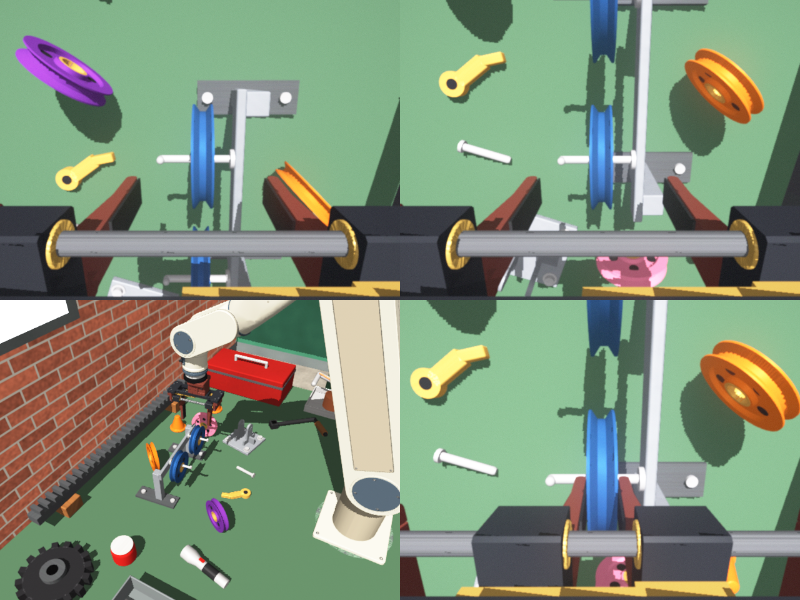

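The left pulley hangs at mid-peg again (montage (202,160)). The right one is gripped at 19.6 mm. Now I lift it, draw it off and weigh it.

```bash
python3 - <<'E'
from h import *
p=PUL["R"]
env.move_l(p+[0,0,257.5],rate=40); env.hold(0.2); rep("lifted")
print(env.move_l(p-82*XR+[0,0,257.5],rate=90,f_stop=8)); env.hold(0.3); rep("off")
print("F",force(12)); rep()
shot("wrist","oRw");shot("side","oR"); shot("scene","oRs")
E
python3 -c "
import cv2,numpy as np
a=[cv2.imread('pics/%s.png'%n) for n in('oRw','oR','oRs')]
a=[cv2.resize(a[0],(400,300)),cv2.resize(a[1][170:350,200:440],(400,300)),cv2.resize(a[2][190:370,200:440],(400,300)),np.zeros((300,400,3),np.uint8)]
cv2.imwrite('pics/m2.png',np.vstack([np.hstack(a[:2]),np.hstack(a[2:])]))"
```

```text
lifted 15.75 [590.5  -2.2 257.2] F [-0.52 -0.46 -6.56] T [-0.02 -0.03 -0.05] w 19.7
False
off 17.11 [509.4 -11.2 257.4] F [ 0.37  0.35 -7.86] T [ 0.07  0.01 -0.01] w 19.7
F [ 0.06037079 -0.10723624 -6.90329575]
 17.61 [509.2 -11.3 257.5] F [-0.15  0.2  -8.06] T [-0.   -0.05  0.03] w 19.7
```

View pics/m2.png

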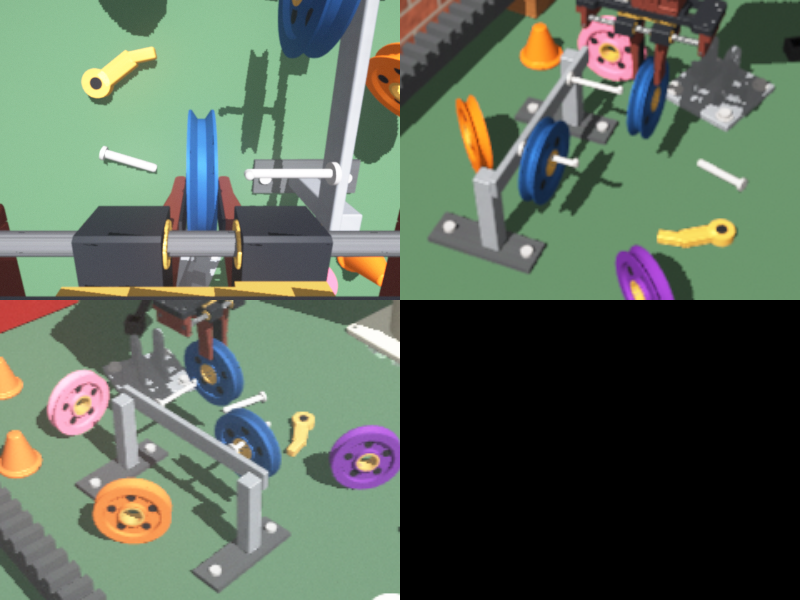

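Right pulley weighs 6.9 N against 3.35 N, so it is the heavier. The left one still hangs on its peg. Next I carry the heavy one to above the bracket and check its alignment.

```bash
python3 - <<'E'
from h import *
s=env.read_state()
env.move_l(np.array(s["tool_pos"])+[0,0,55],rate=120)
env.reach(BR+[0,0,310],q(YB)); env.hold(0.4); rep("above br")
np.save("st_ab.npy",env.read_state(),allow_pickle=True)
for n in ("wrist","side","scene"): shot(n,"ab_"+n)
E
python3 -c "
import cv2,numpy as np
b=cv2.imread('pics/ab_side.png')[130:270,330:470];c=cv2.imread('pics/ab_scene.png')[150:290,200:340]
cv2.imwrite('pics/m3.png',np.hstack([cv2.resize(x,(400,400),interpolation=cv2.INTER_CUBIC) for x in(b,c)]))"
```

```text
above br 19.62 [ 488.2 -221.4  310.1] F [ 0.1  -0.28 -6.3 ] T [-0.03  0.03  0.02] w 19.8
```

View pics/ab_wrist.png

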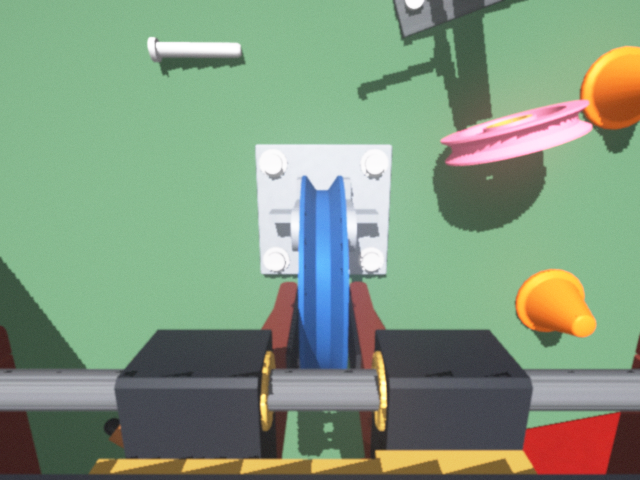

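View pics/m3.png

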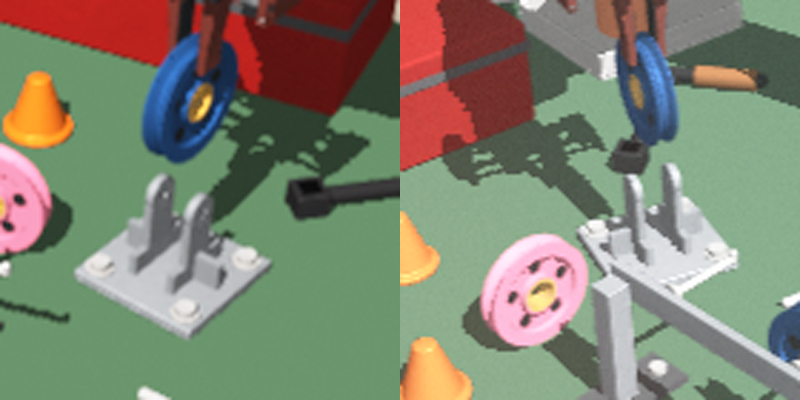

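```bash
python3 - <<'E'
from h import *
np.set_printoptions(precision=1,suppress=True)
st=np.load("st_ab.npy",allow_pickle=True).item()
c=[onz("wrist",u,v,12,st)[:2] for u,v in((257,145),(391,145),(262,274),(386,273))];c=np.array(c);print(c,c.mean(0))
v=c[1]-c[0]+c[3]-c[2];w=c[0]-c[2]+c[1]-c[3];print(np.arctan2(v[1],v[0]),np.arctan2(-w[0],w[1]))
C=np.array(st["tool_pos"])-[0,0,115];X=np.array([np.cos(YB),np.sin(YB),0])
for e in(8,10): print("side pred",proj("side",C-e*X),"scene pred",proj("scene",C+e*X))
print("seen side (401,165.7) scene (283.3,184)")
# solve centre from both
A=[];b=[]
from scipy.optimize import least_squares
f=lambda P:np.r_[np.array(proj("side",P-9*X))-(401,165.7),np.array(proj("scene",P+9*X))-(283.3,184)]
r=least_squares(f,C);print("centre",r.x,"vs",C,r.fun)
# bracket pin predicted
P=BR+[0,0,85]
for s_ in(-25,25): print("hole side",proj("side",P+s_*X),"scene",proj("scene",P+s_*X))
E
python3 -c "
import cv2,numpy as np
b=cv2.imread('pics/ab_side.png')[185:225,375:415]
d=cv2.imread('pics/ab_side.png')[145:185,375:415];
c=cv2.imread('pics/ab_scene.png')[165:205,265:305]
cv2.imwrite('pics/m4.png',np.hstack([cv2.resize(x,(260,260),interpolation=cv2.INTER_CUBIC) for x in(b,d,c)]))"
```

```text
[[ 440.7 -144.7]
 [ 564.2 -172.6]
 [ 411.4 -270.7]
 [ 536.7 -298. ]] [ 488.3 -221.5]
-0.21847150877933574 -0.2221667598651653
side pred (np.float64(398.7212362550521), np.float64(165.721314721485)) scene pred (np.float64(284.0982256856189), np.float64(180.7614707609336))
side pred (np.float64(399.4030728687552), np.float64(166.0326443266825)) scene pred (np.float64(283.4310615737529), np.float64(180.93086722283743))
seen side (401,165.7) scene (283.3,184)
centre [ 487.  -229.9  186.3] vs [ 488.2 -221.4  195.1] [-0.4  1.6 -0.7 -1.7]
hole side (np.float64(400.6767720360101), np.float64(204.59228770464404)) scene (np.float64(296.9011357565494), np.float64(210.93952300446634))
hole side (np.float64(384.6868296521256), np.float64(196.63462834603996)) scene (np.float64(281.00446582224254), np.float64(215.3316584926782))
```

View pics/m4.png

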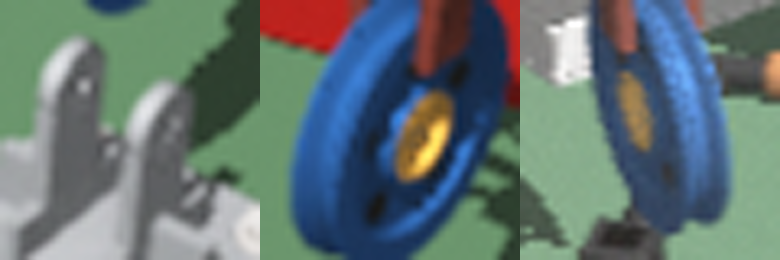

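Run:
```python
from h import *
from scipy.optimize import least_squares
np.set_printoptions(precision=1,suppress=True)
st=np.load("st_ab.npy",allow_pickle=True).item()
C=np.array(st["tool_pos"])-[0,0,115];X=np.array([np.cos(YB),np.sin(YB),0])
f=lambda P:np.r_[np.array(proj("side",P-9*X))-(400.0,166),np.array(proj("scene",P+9*X))-(282.8,181.8)]
r=least_squares(f,C);print("centre",r.x,"vs",C,r.fun)
# calibration check on bracket cheek left hole: side crop panel1 (82,87)->, right (172,122)
print((375+82/6.5,185+87/6.5),(375+172/6.5,185+122/6.5))
P=np.array([488.2,-221.8,85])
for s_ in(-25,17,-17): print(s_,proj("side",P+s_*X))
# wrist: rim flange ends
for u,v in((305,178),(341,178)): print(onz("wrist",u,v,195,st))
t=C+[0,0,0]; Y=np.array([-X[1],X[0],0])
for sx in(-10,10): print("pred rim end",proj("wrist",C+sx*X+55*Y,st))
```

```text
centre [ 488.1 -227.4  190.3] vs [ 488.2 -221.4  195.1] [-0.1  0.3 -0.1 -0.3]
(387.61538461538464, 198.3846153846154) (401.46153846153845, 203.76923076923077)
-25 (np.float64(400.5722906325449), np.float64(204.61236928344357))
17 (np.float64(387.10442838938707), np.float64(197.9088151389274))
-17 (np.float64(397.97637970777413), np.float64(203.32026893935353))
[ 490.1 -167.6  195. ]
[ 507.7 -171.6  195. ]
pred rim end (np.float64(305.12573664815994), np.float64(173.82117121711948))
pred rim end (np.float64(345.04064571532433), np.float64(173.83316764539768))
```

```bash
cat > fit.py <<'E'
from h import *
from scipy.optimize import minimize
def hull(n,C,X,st,s=8):
    Y=np.cross([0,0,1],X); a=np.linspace(0,2*np.pi,60); P=[]
    for e in(-10,10):
        for t in a: P.append(proj(n,C+e*X+55*(np.cos(t)*Y+np.sin(t)*np.array([0,0,1])),st))
    return cv2.convexHull(np.float32(P))
def fit(tag,st,C0,yaw,cams=("side","scene","wrist")):
    X=np.array([np.cos(yaw),np.sin(yaw),0]); D={}
    for n in cams:
        im=cv2.imread(f"pics/{tag}_{n}.png"); h=cv2.cvtColor(im,cv2.COLOR_BGR2HSV)
        m=((h[...,0]>98)&(h[...,0]<122)&(h[...,1]>110)).astype(np.uint8)
        H=hull(n,C0,X,st); near=cv2.fillPoly(np.zeros(m.shape,np.uint8),[np.int32(H)],1); near=cv2.dilate(near,np.ones((25,25)))
        m&=near; cs,_=cv2.findContours(m,cv2.RETR_EXTERNAL,cv2.CHAIN_APPROX_NONE)
        c=max(cs,key=len)[:,0,:].astype(np.float32); D[n]=c
    def res(C,n):
        H=hull(n,C,X,st); return np.array([cv2.pointPolygonTest(H,(float(a),float(b)),True) for a,b in D[n]])
    # keep contour points on the hull boundary (outer): robust loss
    def cost(C,cs): return sum(np.mean(np.minimum(np.abs(res(C,n)-0.3),3)) for n in cs)
    for cs in [cams]+[(c,) for c in cams]:
        r=minimize(cost,C0,args=(cs,),method="Nelder-Mead",options=dict(initial_simplex=C0+np.array([[0,0,0],[6,0,0],[0,6,0],[0,0,6]]),maxiter=150))
        print(cs,np.round(r.x,1),"cost",round(r.fun,3),"at C0",round(cost(C0,cs),3)) if len(cs)>1 else print(cs,"cost at joint",round(cost(best,cs),3),"at C0",round(cost(C0,cs),3))
        if len(cs)>1: best=r.x
    return best
E
python3 - <<'E'
from fit import *
st=np.load("st_ab.npy",allow_pickle=True).item()
C=np.array(st["tool_pos"])-[0,0,115]
b=fit("ab",st,C,YB); print(b-C)
fit("ab",st,C,YB,("side","scene"))
E
```

```text
Traceback (most recent call last):
  File "fit.py", line 21, in fit
    r=minimize(cost,C0,args=(cs,),method="Nelder-Mead",options=dict(initial_simplex=C0+np.array([[0,0,0],[6,0,0],[0,6,0],[0,0,6]]),maxiter=150))
  File "fit.py", line 19, in cost
    def cost(C,cs): return sum(np.mean(np.minimum(np.abs(res(C,n)-0.3),3)) for n in cs)
                           ~~~^^^^^^^^^^^^^^^^^^^^^^^^^^^^^^^^^^^^^^^^^^^^^^^^^^^^^^^^^
  File "fit.py", line 19, in <genexpr>
    def cost(C,cs): return sum(np.mean(np.minimum(np.abs(res(C,n)-0.3),3)) for n in cs)
                                                         ~~~^^^^^
  File "fit.py", line 17, in res
    H=hull(n,C,X,st); return np.array([cv2.pointPolygonTest(H,(float(a),float(b)),True) for a,b in D[n]])
  File "fit.py", line 6, in hull
    for t in a: P.append(proj(n,C+e*X+55*(np.cos(t)*Y+np.sin(t)*np.array([0,0,1])),st))
                         ~~~~^^^^^^^^^^^^^^^^^^^^^^^^^^^^^^^^^^^^^^^^^^^^^^^^^^^^^^^^^
  File "h.py", line 15, in proj
    p,T=campose(n,st);c=np.linalg.inv(T)@np.append(X,1);return p["cx"]+p["fx"]*c[0]/-c[2],p["cy"]+p["fy"]*c[1]/c[2]
        ~~~~~~~^^^^^^
  File "h.py", line 5, in campose
    p=viewer.camera_params(n)
ValueError: time passes only in moves, steps and waits
```

```bash
python3 - <<'E'
s=open("h.py").read().replace('    p=viewer.camera_params(n)\n','    if n not in _C: _C[n]=viewer.camera_params(n)\n    p=_C[n]\n').replace("def campose","_C={}\ndef campose",1)
open("h.py","w").write(s)
E
python3 - <<'E'
from fit import *
st=np.load("st_ab.npy",allow_pickle=True).item()
C=np.array(st["tool_pos"])-[0,0,115]
b=fit("ab",st,C,YB); print(b-C)
fit("ab",st,C,YB,("side","scene"))
rep()
E
```

```text
('side', 'scene', 'wrist') [ 486.9 -222.8  197.2] cost 3.89 at C0 5.276
('side',) cost at joint 1.1 at C0 1.082
('scene',) cost at joint 1.795 at C0 1.777
('wrist',) cost at joint 0.994 at C0 2.417
[-1.2846505  -1.40374452  2.1433588 ]
('side', 'scene') [ 488.5 -224.7  196.2] cost 2.722 at C0 2.859
('side',) cost at joint 1.019 at C0 1.082
('scene',) cost at joint 1.703 at C0 1.777
 19.77 [ 488.1 -221.8  310.1] F [ 0.52 -0.21 -7.34] T [-0.02  0.05 -0.05] w 20.1
```

The silhouette fit puts the pulley centre within about 1–3 mm of where I assumed, and slightly to −y. I'll correct y by 1.5 mm and lower it under force guard.

Run:
```python
from fit import *
T=np.array([488.2,-221.8,0])+1.5*np.array([0.221,0.975,0])
print(env.move_l(T+[0,0,230],rate=80,f_stop=6)); env.hold(.1); rep()
print(env.move_l(T+[0,0,199.5],rate=30,f_stop=5)); env.hold(.4); rep("in")
print("F",force(8))
st=env.read_state();np.save("st_in.npy",st,allow_pickle=True)
for n in ("wrist","side","scene"): shot(n,"in_"+n)
C=np.array(st["tool_pos"])-[0,0,115]; print(C)
b=np.zeros((400,400,3),np.uint8)
f=lambda n,y,x,w:cv2.resize(cv2.imread(f"pics/in_{n}.png")[y:y+w,x:x+w],(400,400),interpolation=cv2.INTER_CUBIC)
cv2.imwrite("pics/m5.png",np.hstack([f("side",160,350,80),f("scene",170,250,80)]))
```

```text
False
 21.02 [ 488.9 -220.5  230.6] F [ 0.03 -1.25 -6.66] T [-0.03 -0.02  0.  ] w 19.7
False
in 22.59 [ 488.6 -220.4  199.6] F [-0.24 -0.98 -7.04] T [-0.03 -0.02 -0.01] w 19.4
F [-0.42019456 -0.15297046 -6.84602729]
[ 488.51487956 -220.35865483   84.49451386]
```

View pics/in_wrist.png

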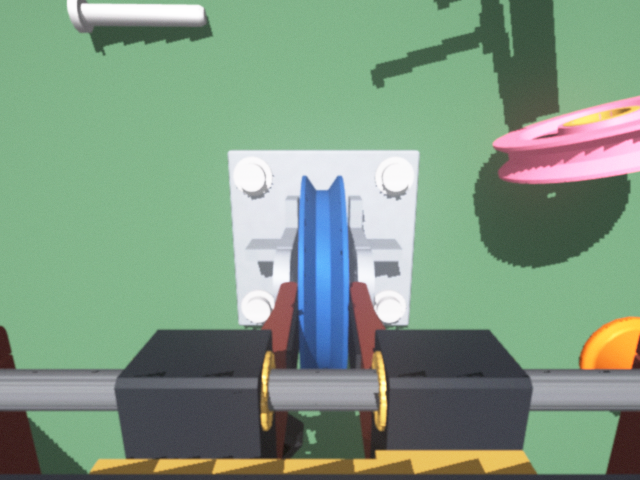

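View pics/m5.png

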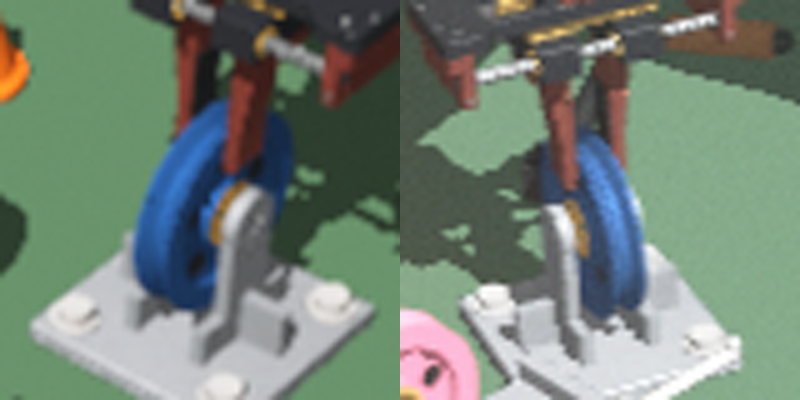

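View pics/in_scene.png

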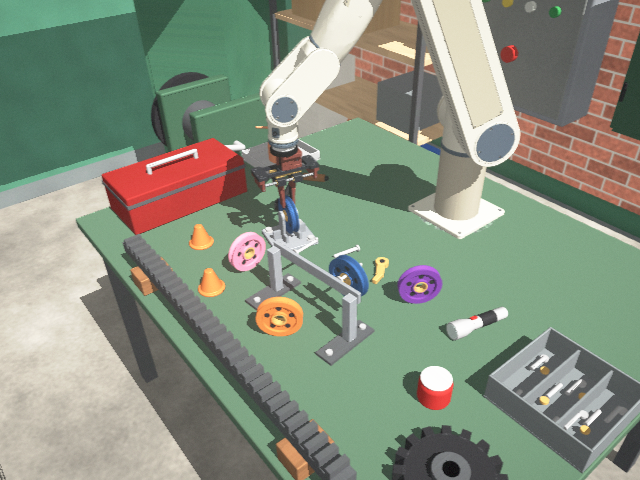

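Run:
```python
from fit import *
st=np.load("st_in.npy",allow_pickle=True).item()
C=np.array(st["tool_pos"])-[0,0,115]; X=np.array([np.cos(YB),np.sin(YB),0]);Y=np.cross([0,0,1],X);Z=np.array([0,0,1.])
fit("in",st,C,YB)
P=np.array([488.2,-221.8,85.])
out=[]
for n,x0,y0 in(("side",350,160),("scene",250,170)):
    im=cv2.imread(f"pics/in_{n}.png")[y0:y0+80,x0:x0+80]; im=cv2.resize(im,(800,800),interpolation=cv2.INTER_CUBIC)[150:750,200:600] if n=="side" else cv2.resize(im,(800,800),interpolation=cv2.INTER_CUBIC)[150:750,200:600]
    def circ(c,r,col):
        a=np.linspace(0,2*np.pi,80); p=np.array([proj(n,c+r*(np.cos(t)*Y+np.sin(t)*Z),st) for t in a]); p=(p-[x0,y0]+0.5)*10-[200,150]
        cv2.polylines(im,[np.int32(p)],True,col,1)
    e=-1 if n=="side" else 1
    circ(C+e*10*X,55,(0,255,255));circ(C-e*10*X,55,(0,255,0));circ(C+e*10*X,14,(0,255,255)); circ(P+e*25*X,6,(0,0,255)); circ(P+e*25*X,17,(0,0,255))
    out.append(im)
cv2.imwrite("pics/m6.png",np.hstack(out))
```

```text
('side', 'scene', 'wrist') [ 487.1 -221.8   87.1] cost 5.079 at C0 6.646
('side',) cost at joint 1.546 at C0 1.576
('scene',) cost at joint 2.606 at C0 2.559
('wrist',) cost at joint 0.927 at C0 2.511
```

View pics/m6.png

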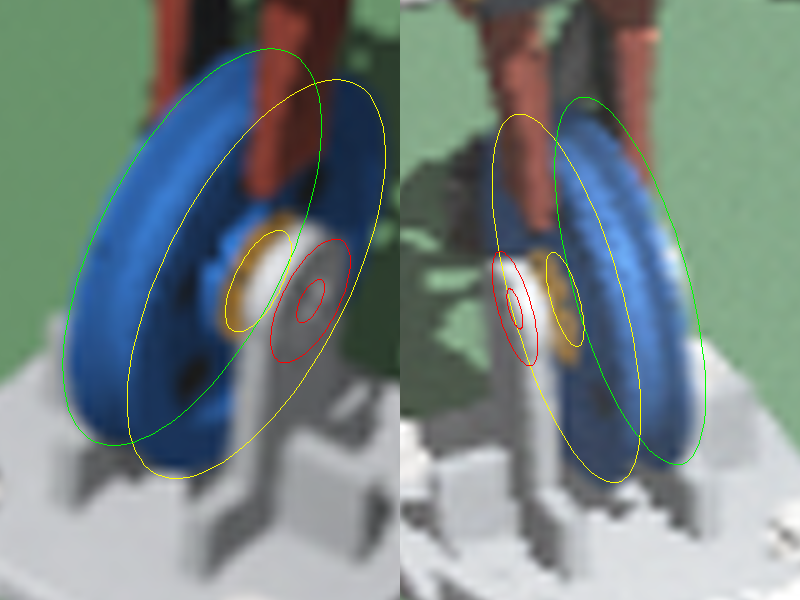

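Run:
```python
from h import *
rep("final"); workorder.sign_off()
```

```text
final 23.07 [ 488.5 -220.4  199.5] F [ 0.77  0.37 -6.16] T [-0.01 -0.03  0.02] w 19.9
the job is handed in; nothing more can be done
```

I handed the job in at 23.1 s, with the heavier pulley held between the bracket's cheeks at the pin holes and the lighter one hanging on the left peg. The sign-off reports no verdict, so these are my own checks.

- **Weighing:** I drew the left pulley off its peg first and it weighed about 3.35 N, within the range given for the lighter one. I hung it back and drew off the right pulley, which weighed about 6.9 N, so the right one is the heavier.
- **Position at the bracket:** The tool reading puts the pulley centre at about (488.5, -220.4, 84.5) mm. I measured the middle of the pin line at (488.2, -221.8, 85) mm, so they agree to within about 2 mm.
- **Contact:** The force on the tool stayed at about 6.85 N after lowering, so the pulley is not resting on the bracket. The grip is 20 mm wide, as it should be.
- **Lighter pulley:** The last scene picture shows it hanging on the left peg, with the grip long since let go.
- **Bystanders:** They look unmoved in the last scene picture, but I did not measure them.

**Checks that disagreed:**
- An early estimate from the bush in two cameras put the centre about 6 mm further toward -y and 5 mm lower. I judged this to be pixel and calibration error.
- The outline fit from three cameras gave (487.1, -221.8, 87.1) mm, about 2 mm from the pin line.
- In the overlay the side view matched to about half a pixel, while the scene view was about 1 pixel (2 mm) off. Both are inside the 8 mm allowance.

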